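# Close up the gear units from the stack of covers

## Task

Take the stack of covers apart and close up the four gear units on the bench: press the red cap straight down onto the tapered shaft of the grey unit until its rim is home on the collar and it holds by itself, and seat each cover flat in the open housing of its own colour and size. Leave the screw cup and the orange oil bottle standing where they are.

Things in the scene. Friction and masses are not known exactly. Their poses are not given: they have to be found in the camera images.
- cover_large: large cover, green, loose metal casting, 130 to 380 g. From below: hollow skirt 22 mm deep (74 mm across at its lower edge, 84 at its top), round flange 100 mm across and 6 thick, central grip boss 24 mm in diameter, 20 high. Origin: centre of the skirt's lower edge; boss top 48 mm above; z up along the axis. At the start the bottom of the stack, on the bench
- cover_medium: medium cover, blue, loose metal casting, 130 to 380 g. From below: hollow skirt 22 mm deep (58 mm across at its lower edge, 68 at its top), round flange 84 mm across and 6 thick, central grip boss 24 mm in diameter, 20 high. Origin: centre of the skirt's lower edge; boss top 48 mm above; z up along the axis. At the start it stands on the large cover, over its boss
- cover_small: small cover, yellow, loose metal casting, 130 to 380 g. From below: hollow skirt 22 mm deep (42 mm across at its lower edge, 52 at its top), round flange 68 mm across and 6 thick, central grip boss 24 mm in diameter, 20 high. Origin: centre of the skirt's lower edge; boss top 48 mm above; z up along the axis. At the start it stands on the medium cover, over its boss
- housing_large: large gear housing, green, fixed upright round casting 108 mm across, 72 mm high, open at the top: bore 90 mm across in a flat rim, gears visible inside. The green cover's skirt goes into the bore (3 mm play each way) until its flange lies on the rim. Origin: centre of its underside on the bench (rim 72 mm above); z up along the bore; yaw does not matter
- housing_medium: medium gear housing, blue, fixed upright round casting 92 mm across, 66 mm high, open at the top: bore 74 mm across in a flat rim, gears visible inside. The blue cover's skirt goes into the bore (3 mm play each way) until its flange lies on the rim. Origin: centre of its underside on the bench (rim 66 mm above); z up along the bore; yaw does not matter
- housing_small: small gear housing, yellow, fixed upright round casting 76 mm across, 60 mm high, open at the top: bore 58 mm across in a flat rim, gears visible inside. The yellow cover's skirt goes into the bore (3 mm play each way) until its flange lies on the rim. Origin: centre of its underside on the bench (rim 60 mm above); z up along the bore; yaw does not matter
- cap: red plastic protective cap, loose, a round cup 40 mm across and 48 mm high, open below, about 30 g, with six ribs in its bore that grip a tapered shaft. Origin: centre of its open rim; z up, closed top 48 mm above (the bore is 33 mm deep). At the start it is the top of the stack: it stands over the small cover's boss, on that cover's flange
- shaft_unit: grey gear unit 104 mm square, fixed; a bare steel tapered shaft points up, 29 mm across at its foot, 16 at its rounded nose. A flat collar 42 mm across lies round the foot. Origin: underside centre; collar top 74 mm, shaft tip 105.5 above; z along the shaft. The cap, set on and let go, centres itself and stops some 5 mm short of the collar; 10 to 15 N straight down on its top pushes it home
- screw_cup: open steel cup with screws, loose, 62 mm across and 34 mm high, standing on the bench; to be left alone. Origin: centre of its underside
- oil_can: orange plastic oil bottle with a thin black spout, loose, 54 mm across and 118 mm high, standing on the bench; to be left alone. Origin: centre of its underside

How it is judged (in metres and radians):
At the end, for the whole second after the job is handed in: each cover sits in the housing of its own colour, within 8 mm of its axis, its flange within 3 mm of the rim and level (under 0.06 rad); the red cap is on the tapered shaft, within 5 mm of its axis, upright within 0.09 rad, its rim within 2 mm of the collar; all four are at rest (horizontal distance between cover_large and housing_large below 0.008 m and z of cover_large in the frame of housing_large between 0.047 and 0.053 m and angle between each of cover_large, cover_medium, cover_small's own z axis and vertical below 0.06 rad and linear speed of each of cover_large, cover_medium, cover_small, cap below 0.02 m/s and horizontal distance between cover_medium and housing_medium below 0.008 m and z of cover_medium in the frame of housing_medium between 0.041 and 0.047 m and horizontal distance between cover_small and housing_small below 0.008 m and z of cover_small in the frame of housing_small between 0.035 and 0.041 m and horizontal distance between cap and shaft_unit below 0.005 m and z of cap in the frame of shaft_unit between 0.071 and 0.076 m and angle between cap's own z axis and vertical below 0.09 rad); the robot touches nothing.
It fails at once if the screw cup is pushed more than 30 mm or knocked over (distance of screw_cup from where it was at the start of the episode above 0.03 m or angle between screw_cup's own z axis and vertical above 0.6 rad).
It fails at once if the oil bottle is pushed more than 30 mm or knocked over (distance of oil_can from where it was at the start of the episode above 0.03 m or angle between oil_can's own z axis and vertical above 0.6 rad).
It also fails if it takes over 141 s, if anything falls off the work surface, if the arm or the gripper's body presses on something with over 40 N, if the wrist force passes 120 N, or if a joint passes its speed limit or range.

## Robot

A 7-joint arm with a two-finger parallel gripper is mounted at the origin on the work surface. World frame = base frame: x ahead of the robot, y to its left, z up, the work surface at z = 0. Lengths are in m, angles in degrees, forces in N, time in s.
With the tool pointing down it reaches from about 0.4 to 0.925 m from the base axis. Payload 5.6 kg.
Tool frame: the origin (TCP) lies midway between the tips of the shut fingers; the grasp point (between the pads) lies 19 mm behind it; z points along the fingers, y is the direction in which the jaws open and shut (so a half turn about z gives the same grasp; the last joint's range is limited). The gripper opens to 85 mm and grips with 20 to 120 N. Pads are 22 mm wide; open, the fingers measure 114 mm over their backs; the gripper's body (76 mm by 85 mm) begins 54 mm behind the grasp point. The pads swing forward as they close: fully open they stand 13 mm farther back than shut.
Start: joints at [67.724, 26.786, -0.665, 91.828, 0.344, 61.387, -3.226], TCP at [0.22, -0.612, 0.194] pointing down, gripper open.
Joint ranges: [-144.91, 144.91], [-17.63, 115.5], [-89.93, 88.59], [15.96, 139.68], [-74.01, 254.01], [8.47, 105.57], [-167.45, 167.45]. Speed limits (degrees/s): [147.25, 147.25, 180, 180, 180, 180, 180].

## Interface

Orientations are given as [roll, pitch, yaw] about the fixed x, y, z axes, in that order (R = Rz(yaw) Ry(pitch) Rx(roll)).
In Python, from workcell import r gives the robot as it stands. The module is installed in compiled form; this text tells all that it offers.
- The arm moves only by the shell command python3 -m creep 'ROWS' [OPENING] [FORCE]. ROWS is JSON, a list of rows, each a list of 4 numbers: the shift along the tool's x, y, z in m, then the turn about the tool's z in rad. A call has 1 to 20 rows; each row shifts and turns the commanded pose from where the row before left it, along the tool's axes as they then stand; what a row does not reach is not made up. A row lasts 1/10 s, in which the tool goes at most 50 mm and 8.59 degrees, less where a joint would pass 70% of its speed; a pose out of reach is approached as far as the arm can. A call is refused whole if a number of a shift passes 0.05 or a number of a turn 0.15, either way. A call with a gripper value outside its range is refused whole. OPENING is the finger opening in m, from 0 to 0.0854, set as the call begins (- or left out, the last holds). The fingers move at their own pace and stop on an object; FORCE is the grip in N (left out, the last holds). Time passes only in rows, so rows that do not move let the fingers close. It gives the time, the measured TCP pose, the force and the opening at its end, in the units of the state.
- r.get_obs(): the state, without advancing time (a new reading comes with each control period).
- r.snapshot(name): name is "scene" or "top" or "wrist"; returns the picture (384x512x3 uint8, blue, green, red); there is no depth.
- r.calibration(name): a dict with "K" (3x3 intrinsics, pixels), "R" (3x3) and "t" (3): a world point X has camera coordinates R X + t. Camera axes: x right, y down, z forward; pixel columns grow to the right and rows downward; lengths in m; the calibration is good to about 2 mm. A picture is of the moment at which its call begins: read the wrist's pose just before it. calibration takes no time and is no camera call; for the wrist camera it gives the pose at the moment of the call.
- r.finish_job(): hands the job in, once; it reports no verdict.
Trained networks look in the newest picture that a camera, given by its name, has taken for a name from the list of things; names that differ only in an ending like _2 or _b are one class to them, and where a whole thing is asked for, a point or a joint stands for the part that bears it (a point fixed in the world has none). Each returns a list of dicts, best first, with "confidence" (0 to 1); they miss things now and then, are a little off and sometimes report something else, mostly with a low value. They report only what shows in the picture. A call takes as long as a camera call.
- r.outline_of(query, camera): "pixels" (384x512 bool, what is visible of it) and "bbox" ([left, top, width, height] in pixels, round what is visible of it).
- r.pinpoint(query, camera): "uv" ([column, row] in pixels: a listed point, or the origin of a listed thing).
The state is a dict: "t": time; "q": joint angles; "qvel": joint speeds; "effort": joint torques, N m; "position": TCP position; "ee_rot": TCP orientation; "contact_force": force on the tool from outside, world axes, zero at the start; "moment": the same for the moment, N m; "grip_width": opening from 0.0 (shut) to 1.0 (fully open).
Only numpy, scipy, OpenCV 4.12 (cv2) and the standard library are available. Lean on these libraries where they do the work, as an engineer would, in place of code of your own. Each camera call takes 0.05 s, during which the arm holds its last target.

## Working session

There is one attempt and no reset: what is moved stays moved. The work goes in short steps, Python scripts to look and compute and a shell command to move; the robot and the scene stay as the last step left them, time stands still between calls to the robot, and variables do not carry over. Pictures are saved under pics/ and viewed, and the job is handed in when it is done.

```bash
mkdir -p pics; ls; python3 - <<'E'
from workcell import r
import cv2,numpy as np
print(r.get_obs())
for n in("scene","top"):
    im=r.snapshot(n); cv2.imwrite(f"pics/{n}0.png",im)
    c=r.calibration(n); print(n,np.round(c["K"],1).tolist(),np.round(c["R"],3).tolist(),np.round(c["t"],3).tolist())
E
```

```text
pics
{'t': 0.0, 'q': array([67.72251277, 26.83709688, -0.66333275, 91.88110472,  0.34567654,
       61.38603477, -3.2249496 ]), 'qvel': array([-0.00636143, -0.08424069, -0.04585422,  0.00657193,  0.01261608,
        0.0376732 , -0.0079506 ]), 'effort': array([ 6.37621142e-04, -5.32385051e+01,  2.15255149e-02, -2.51306856e+01,
        1.14049728e-02,  7.71275139e-03, -6.13907901e-06]), 'position': array([ 0.22002202, -0.61096746,  0.19302463]), 'ee_rot': array([-1.79898109e+02,  9.44856554e-03,  1.98105251e+01]), 'contact_force': array([ 0.3911979 , -0.03909231, -0.22173223]), 'moment': array([ 0.00696828,  0.03516119, -0.01568968]), 'grip_width': 1.0013870782223955}
scene [[499.2, 0.0, 257.1], [0.0, 499.2, 186.9], [0.0, 0.0, 1.0]] [[-0.342, 0.939, 0.018], [0.594, 0.231, -0.771], [-0.728, -0.253, -0.637]] [0.186, -0.277, 1.662]
top [[372.3, 0.0, 259.1], [0.0, 372.3, 191.5], [0.0, 0.0, 1.0]] [[-0.022, -0.999, 0.029], [-0.99, 0.018, -0.139], [0.139, -0.032, -0.99]] [-0.006, 0.591, 0.968]
```

View pics/scene0.png

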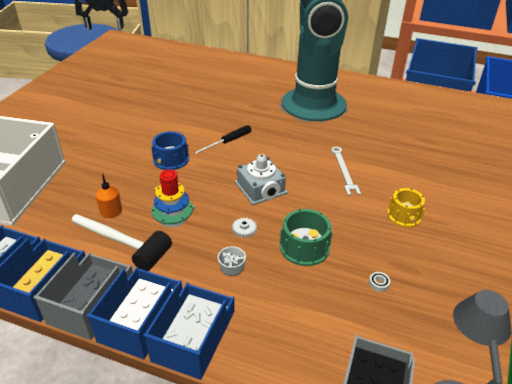

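View pics/top0.png

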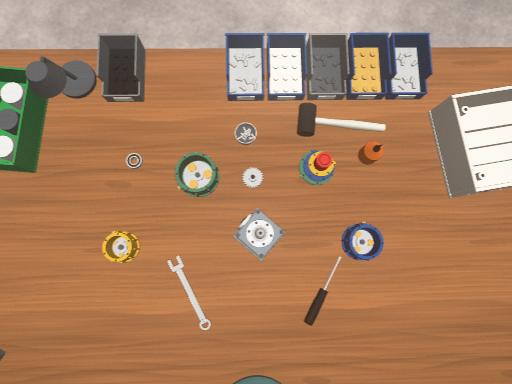

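```bash
cat > h.py <<'E'
from workcell import r
import cv2,numpy as np
def ray(cam,uv,c=None):
    c=c or r.calibration(cam)
    K,R,t=map(np.asarray,(c["K"],c["R"],c["t"]))
    d=R.T@np.linalg.solve(K,[uv[0],uv[1],1.]); return -R.T@t,d
def atz(cam,uv,z,c=None):
    o,d=ray(cam,uv,c); return o+d*(z-o[2])/d[2]
def proj(cam,X,c=None):
    c=c or r.calibration(cam); p=np.asarray(c["K"])@(np.asarray(c["R"])@np.asarray(X,float)+np.asarray(c["t"])); return p[:2]/p[2]
E
python3 - <<'E'
from h import *
names=["cap","cover_small","cover_medium","cover_large","housing_large","housing_medium","housing_small","shaft_unit","screw_cup","oil_can"]
z0={"cap":.084+0.0,"cover_small":.056,"cover_medium":.028}
for cam in("top","scene"):
    r.snapshot(cam)
    for n in names:
        d=r.pinpoint(n,cam)[:2]
        print(cam,n,[(np.round(x["uv"],1).tolist(),round(x["confidence"],2),np.round(atz(cam,x["uv"],z0.get(n,0)),4)[:2].tolist()) for x in d])
print(r.get_obs()["t"])
E
```

```text
top cap [([319.3, 164.4], 0.77, [0.654, -0.1764])]
top cover_small [([319.7, 164.4], 0.83, [0.6599, -0.1831])]
top cover_medium [([315.2, 170.5], 0.65, [0.6488, -0.1753])]
top cover_large [([122.9, 246.9], 0.47, [0.45, 0.3573])]
top housing_large [([200.4, 176.7], 0.75, [0.6417, 0.1461]), ([242.4, 132.6], 0.48, [0.7688, 0.0256])]
top housing_medium [([360.9, 241.6], 0.69, [0.4502, -0.3001])]
top housing_small [([122.4, 247.4], 0.82, [0.4487, 0.3586]), ([317.7, 162.6], 0.29, [0.6772, -0.1888])]
top shaft_unit [([259.4, 232.8], 0.64, [0.4806, -0.0172])]
top screw_cup [([244.5, 133.9], 0.95, [0.7648, 0.0196]), ([321.4, 166.2], 0.21, [0.6665, -0.199])]
top oil_can [([365.6, 153.2], 0.6, [0.7027, -0.3291])]
scene cap []
scene cover_small [([169.0, 200.4], 0.79, [0.6639, -0.1807]), ([169.5, 158.5], 0.55, [0.5137, -0.2582])]
scene cover_medium [([171.4, 210.8], 0.85, [0.6681, -0.175])]
scene cover_large [([173.0, 215.4], 0.76, [0.6552, -0.1802]), ([235.1, 265.7], 0.52, [0.7522, 0.0238])]
scene housing_large [([305.3, 245.6], 0.9, [0.637, 0.1529])]
scene housing_medium [([170.9, 156.8], 0.56, [0.439, -0.2989])]
scene housing_small [([406.3, 216.9], 0.56, [0.4521, 0.3612])]
scene shaft_unit [([259.0, 189.2], 0.77, [0.4836, -0.0168]), ([172.8, 215.0], 0.71, [0.654, -0.1813])]
scene screw_cup [([232.9, 266.1], 0.76, [0.755, 0.0197])]
scene oil_can [([110.3, 211.5], 0.85, [0.6982, -0.3311])]
1.2
```

```bash
python3 -m creep '[[0,0,-0.03,0.115],[0,0,-0.03,0.115],[0,0,-0.03,0.115],[0.03,-0.03,0,0],[0.03,-0.03,0,0],[0.03,-0.03,0,0],[0.03,-0.03,0,0],[0.03,-0.03,0,0],[0.03,-0.03,0,0],[0.03,-0.03,0,0],[0.03,-0.03,0,0],[0.03,-0.03,0,0],[0.03,-0.03,0,0],[0.03,-0.03,0,0],[0.03,-0.03,0,0],[0.03,-0.03,0,0],[0,0,0,0],[0,0,0,0]]' 0.0854 40
python3 - <<'E'
from h import *
o=r.get_obs();print(o["position"],o["ee_rot"],o["q"])
c=r.calibration("wrist");print(np.round(c["K"],1).tolist(),np.round(c["R"],3).tolist(),(-np.asarray(c["R"]).T@c["t"]).round(3))
cv2.imwrite("pics/w1.png",r.snapshot("wrist"))
E
```

```text
t: 3.0
position: [0.6105, -0.22, 0.2836]
ee_rot: [-180.0, 0.0, 0.2]
contact_force: [-0.9, -0.8, -0.2]
grip_width: 0.997
[ 0.6104614  -0.22004738  0.28355972] [-1.79992752e+02  3.65820921e-02  1.92455413e-01] [ 23.92142142  23.29181577  -9.75637425  85.54529239   4.05340857
  71.54495289 -76.14846148]
[[317.6, 0.0, 255.2], [0.0, 317.6, 190.0], [0.0, 0.0, 1.0]] [[0.004, -1.0, 0.0], [-0.959, -0.003, 0.283], [-0.283, -0.001, -0.959]] [ 0.682 -0.221  0.465]
```

View pics/w1.png

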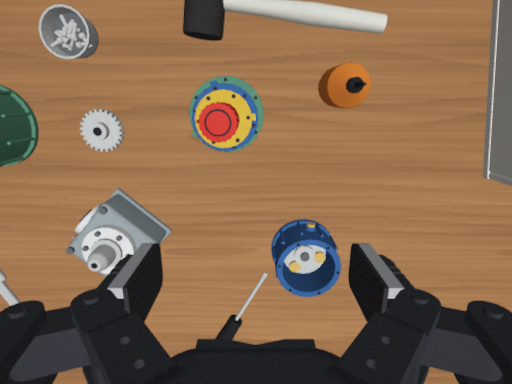

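```bash
cat >> h.py <<'E'
from scipy.optimize import minimize
G=np.linspace(0,2*np.pi,60,endpoint=False)
SH={"cap":[(0,.020),(.048,.020)],
"cover_large":[(0,.037),(.022,.05),(.028,.05),(.028,.012),(.048,.012)],"cover_medium":[(0,.029),(.022,.042),(.028,.042),(.048,.012)],"cover_small":[(0,.021),(.022,.034),(.028,.034),(.048,.012)],
"housing_large":[(0,.054),(.072,.054)],"housing_medium":[(0,.046),(.066,.046)],"housing_small":[(0,.038),(.060,.038)]}
HSV={"r":[((0,120,60),(7,255,255)),((172,120,60),(180,255,255))],"y":[((20,100,60),(34,255,255))],"b":[((98,120,30),(125,255,255))],"g":[((60,60,20),(92,255,255))]}
def cmask(im,keys):
    h=cv2.cvtColor(im,cv2.COLOR_BGR2HSV);m=np.zeros(im.shape[:2],np.uint8)
    for k in keys:
        for a,b in HSV[k]: m|=cv2.inRange(h,a,b)
    return m
def sil(c,parts,x,y,S=4):
    m=np.zeros((384*S,512*S),np.uint8)
    for zb,sh in parts:
        for (z1,r1),(z2,r2) in zip(sh[:-1],sh[1:]):
            P=[proj(None,[x+q*np.cos(a),y+q*np.sin(a),zb+z],c) for z,q in((z1,r1),(z2,r2)) for a in G]
            cv2.fillConvexPoly(m,cv2.convexHull(np.round((np.array(P)+.5)*S-.5).astype(np.int32)),1)
    return cv2.resize(m.astype(np.float32),(512,384),interpolation=cv2.INTER_AREA)
def fit(cam,im,c,parts,keys,x,y,fillh=True,R=45):
    """mask near the guess, holes filled (outer contour of largest blob), fit by mask difference"""
    m=cmask(im,keys)
    s=sil(c,parts,x,y); near=cv2.dilate((s>.3).astype(np.uint8),np.ones((21,21)))
    m=cv2.morphologyEx(m*near,cv2.MORPH_CLOSE,np.ones((7,7)))
    cs,_=cv2.findContours(m,cv2.RETR_EXTERNAL,cv2.CHAIN_APPROX_NONE)
    k=max(cs,key=cv2.contourArea); f=np.zeros_like(m); cv2.drawContours(f,[cv2.convexHull(k)],-1,1,-1)
    def cost(p): return float(np.abs(sil(c,parts,*p)-f).sum())
    best=minimize(cost,[x,y],method="Nelder-Mead",options=dict(initial_simplex=[[x,y],[x+.008,y],[x,y+.008]],xatol=1e-4,fatol=.5))
    return best.x,best.fun/f.sum()
E
python3 - <<'E'
from h import *
ims={n:r.snapshot(n) for n in("top","scene","wrist")}
cs={n:r.calibration(n) for n in ims}
z={"cap":.084,"cover_small":.056,"cover_medium":.028,"cover_large":0}
jobs={"cap":([("cap",.084)],"r",(.657,-.18)),"stack":([(n,z[n]) for n in z],"rybg",(.657,-.18)),
"housing_large":([("housing_large",0)],"gy",(.64,.149)),"housing_medium":([("housing_medium",0)],"b",(.445,-.3)),"housing_small":([("housing_small",0)],"y",(.45,.36))}
for n,(p,k,g) in jobs.items():
    for cam in ims:
        if cam=="wrist" and n in("housing_large","housing_small"): continue
        x,f=fit(cam,ims[cam],cs[cam],[(zz,SH[q]) for q,zz in p],k,*g); print(n,cam,x.round(4),round(f,3))
E
```

```text
cap top [ 0.6571 -0.1801] 0.101
cap scene [ 0.6573 -0.1795] 0.067
cap wrist [ 0.6564 -0.1819] 0.054
stack top [ 0.6599 -0.1802] 0.069
stack scene [ 0.6483 -0.1855] 0.318
stack wrist [ 0.6582 -0.1814] 0.033
housing_large top [0.6403 0.1506] 0.043
housing_large scene [0.6444 0.152 ] 0.057
housing_medium top [ 0.451  -0.2911] 0.047
housing_medium scene [ 0.4523 -0.2934] 0.052
housing_medium wrist [ 0.4512 -0.2956] 0.036
housing_small top [0.4523 0.3525] 0.062
housing_small scene [0.4508 0.354 ] 0.068
```

```bash
python3 -m creep '[[0.0235,-0.0195,0,0],[0.0235,-0.0195,0,0],[0,0,0.03,0],[0,0,0.03,0],[0,0,0.03,0],[0,0,0.03,0],[0,0,0.03,0],[0,0,0.02,0],[0,0,0.01,0],[0,0,0.01,0],[0,0,0,0],[0,0,0,0],[0,0,0,0]]' 0.0854 40
python3 -m creep '[[0,0,0,0],[0,0,0,0],[0,0,0,0],[0,0,0,0],[0,0,0,0],[0,0,0,0],[0,0,0,0],[0,0,0,0],[0,0,0,0]]' 0.03 30
```

```text
t: 4.5
position: [0.6578, -0.1825, 0.0953]
ee_rot: [180.0, -0.1, 0.0]
contact_force: [-0.9, 0.2, -0.1]
grip_width: 0.999
t: 5.4
position: [0.6569, -0.1822, 0.0939]
ee_rot: [180.0, 0.0, 0.0]
contact_force: [-0.2, 0.4, -0.3]
grip_width: 0.353
```

```bash
python3 - <<'E'
from h import *
cv2.imwrite("pics/w2.png",r.snapshot("wrist"))
s=r.snapshot("scene")[120:280,90:300];cv2.imwrite("pics/s2.png",cv2.resize(s,None,fx=3,fy=3))
E
```

```text
(no output)
```

View pics/w2.png

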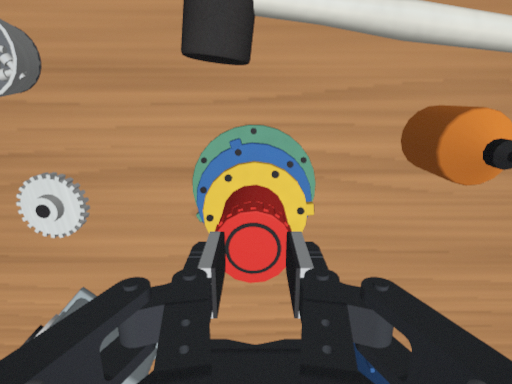

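View pics/s2.png

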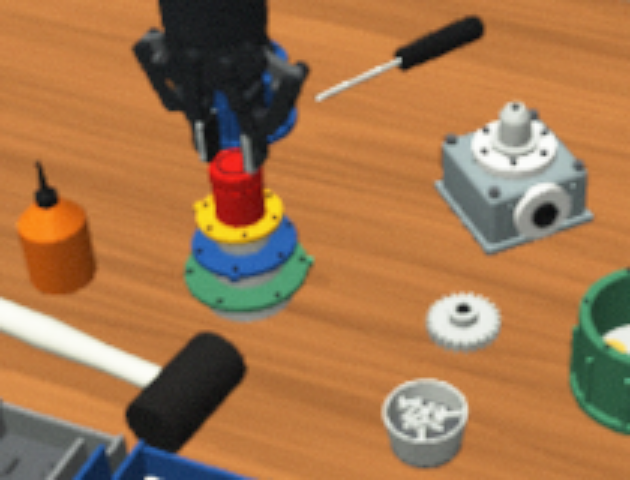

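```bash
python3 - <<'E'
from h import *
c=r.calibration("wrist");o=r.get_obs();p=o["position"];print(p,o["grip_width"],o["contact_force"])
im=r.snapshot("wrist")
for dz in(0,.019,.038):
  for dy in(-.02,0,.02): print(dz,dy,proj(0,p+[0,dy,dz],c).round(0))
print("cap",fit("wrist",im,c,[(.084,SH["cap"])],"r",.657,-.181))
E
```

```text
[ 0.65696855 -0.18225641  0.09396886] 0.3495345392331665 [-0.08082231  0.75149473 -1.154501  ]
0 -0.02 [287. 219.]
0 0 [254. 219.]
0 0.02 [221. 219.]
0.019 -0.02 [290. 232.]
0.019 0 [254. 232.]
0.019 0.02 [218. 232.]
0.038 -0.02 [294. 247.]
0.038 0 [254. 247.]
0.038 0.02 [213. 247.]
cap (array([ 0.65681803, -0.18180134]), np.float64(0.08030179094196659))
```

```bash
python3 -m creep '[[0,0,0,0],[0,0,0,0],[0,0,0,0],[0,0,0,0],[0,0,0,0]]' 0.0 30
```

```text
t: 6.05
position: [0.657, -0.1822, 0.094]
ee_rot: [180.0, 0.0, 0.0]
contact_force: [0.2, -0.3, 0.6]
grip_width: 0.0
```

```bash
python3 - <<'E'
from h import *
a=r.snapshot("wrist")
s=cv2.resize(r.snapshot("scene")[100:250,90:290],(512,384))
cv2.imwrite("pics/s3.png",cv2.resize(np.vstack([a,s]),(400,600)))
E
```

```text
(no output)
```

View pics/s3.png

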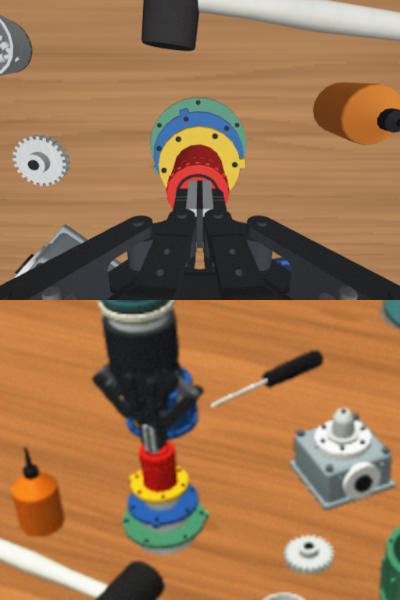

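```bash
python3 - <<'E'
from h import *
o=r.get_obs();p=o["position"];print(p,o["q"],o["grip_width"])
for cam in("wrist","scene","top"):
  c=r.calibration(cam); im=r.snapshot(cam)
  u0=proj(0,p,c)
  x0,y0=int(u0[0])-50,int(u0[1])-60
  x0=max(x0,0);y0=max(y0,0)
  S=5; cr=cv2.resize(im[y0:y0+120,x0:x0+100],None,fx=S,fy=S,interpolation=cv2.INTER_CUBIC)
  for dz,col in((0,(255,255,255)),(.02,(255,0,255)),(.04,(0,255,0))):
    u=(proj(0,p+[0,0,dz],c)-[x0,y0]+.5)*S; cv2.circle(cr,tuple(int(v) for v in u),4,col,-1); print(cam,dz,proj(0,p+[0,0,dz],c).round(1), proj(0,p+[0.011,0,dz],c).round(1))
  cv2.imwrite(f"pics/d_{cam}.png",cr)
E
```

```text
[ 0.65696659 -0.18224497  0.09397226] [ 19.23236327  36.25557912  -9.47099282  90.808116     6.95579009
  53.51268661 -82.53801311] 0.0007498233239520415
wrist 0 [253.9 219. ] [253.9 202. ]
wrist 0.02 [253.8 232.4] [253.8 213.7]
wrist 0.04 [253.7 249.2] [253.7 228.5]
scene 0 [168.3 186.2] [166. 189.]
scene 0.02 [167.4 179.5] [165.2 182.3]
scene 0.04 [166.6 172.7] [164.3 175.5]
top 0 [322.2 162.4] [322.  158.3]
top 0.02 [323.7 160.7] [323.5 156.5]
top 0.04 [325.3 159. ] [325.1 154.7]
```

View pics/d_wrist.png

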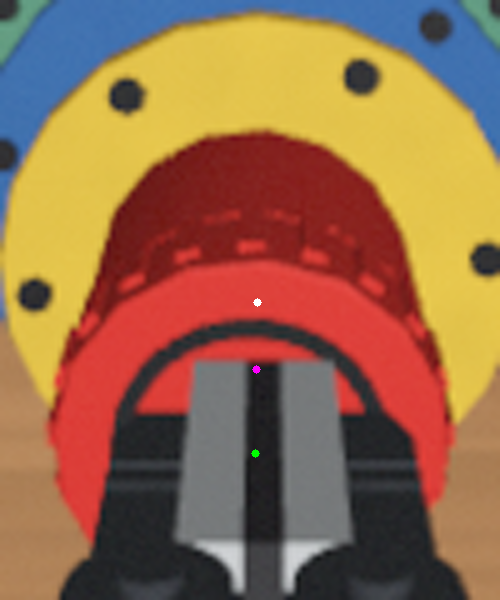

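View pics/d_scene.png

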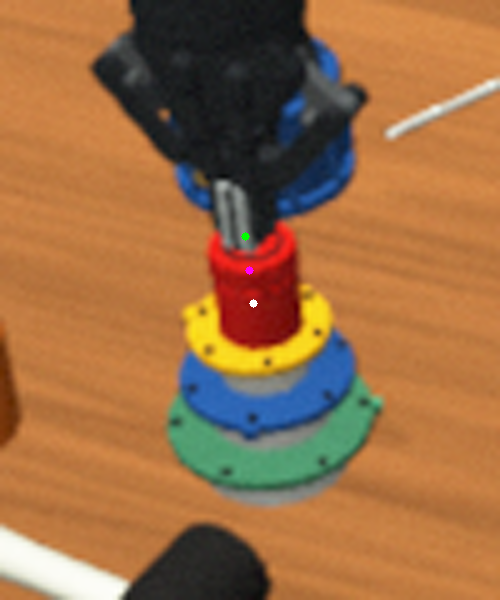

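```bash
python3 -m creep '[[0,0,0.002,0],[0,0,0,0]]'; python3 -m creep '[[0,0,0.002,0],[0,0,0,0]]'
```

```text
t: 6.5
position: [0.6577, -0.1824, 0.0929]
ee_rot: [180.0, -0.1, 0.0]
contact_force: [-0.9, 0.1, 4.0]
grip_width: -0.003
t: 6.7
position: [0.6586, -0.1826, 0.0927]
ee_rot: [179.9, -0.2, 0.0]
contact_force: [-1.8, 0.8, 11.6]
grip_width: -0.0
```

```bash
python3 -m creep '[[0,0,-0.03,0],[0,0,0,0],[0,0,0,0],[0,0,0,0],[0,0,0,0],[0,0,0,0]]' 0.0854 30;  python3 -m creep '[[0,0,0.02,0],[0,0,0.02,0],[0,0,0.02,0],[0,0,0.008,0],[0,0,0,0],[0,0,0,0]]'
```

```text
t: 7.3
position: [0.6565, -0.1821, 0.119]
ee_rot: [-180.0, 0.1, 0.0]
contact_force: [-0.3, 0.8, 0.9]
grip_width: 0.993
t: 7.9
position: [0.6574, -0.1823, 0.0525]
ee_rot: [180.0, -0.0, 0.0]
contact_force: [0.9, -0.3, -0.6]
grip_width: 0.999
```

```bash
python3 -m creep '[[0,0,0,0],[0,0,0,0],[0,0,0,0],[0,0,0,0],[0,0,0,0],[0,0,0,0],[0,0,0,0],[0,0,0,0],[0,0,0,0]]' 0.02 30
```

```text
t: 8.8
position: [0.6574, -0.1824, 0.0525]
ee_rot: [180.0, -0.1, 0.0]
contact_force: [-0.6, 0.4, 4.7]
grip_width: 0.457
```

```bash
python3 -m creep '[[0,0,-0.005,0],[0,0,-0.015,0],[0,0,-0.03,0],[0,0,-0.03,0],[0,0,-0.03,0],[0,0,-0.03,0],[0,0,0,0],[0,0,0,0]]' 
python3 - <<'E'
from h import *
a=r.snapshot("wrist");cv2.imwrite("pics/w4.png",a)
E
```

```text
t: 9.6
position: [0.6572, -0.1823, 0.1933]
ee_rot: [180.0, -0.1, 0.0]
contact_force: [-0.6, 0.0, -0.6]
grip_width: 0.46
```

View pics/w4.png

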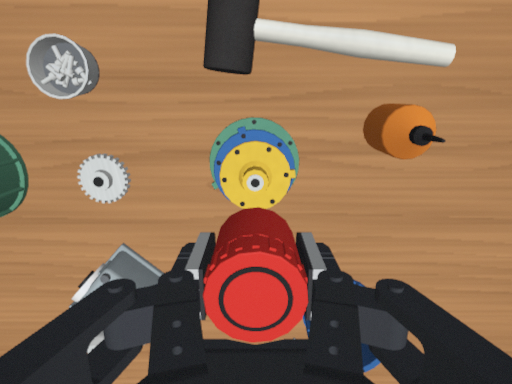

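```bash
python3 - <<'E'
from h import *
a=r.snapshot("top")[203:263,230:290];b=r.snapshot("scene")[145:205,230:290]
cv2.imwrite("pics/sh.png",np.hstack([cv2.resize(x,None,fx=6.6,fy=6.6,interpolation=cv2.INTER_CUBIC) for x in(a,b)]))
E
```

```text
(no output)
```

View pics/sh.png

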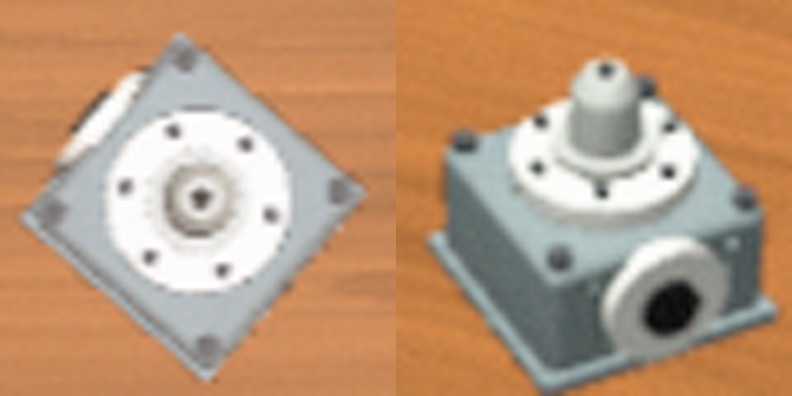

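```bash
python3 - <<'E'
from h import *
print(atz("top",(259.9,232.4),.1055),atz("scene",(261.2,155.2),.1055))
ra=[ray("top",(259.9,232.4)),ray("scene",(261.2,155.2))]
A=sum(np.eye(3)-np.outer(d,d)/(d@d) for o,d in ra);b=sum((np.eye(3)-np.outer(d,d)/(d@d))@o for o,d in ra)
print(np.linalg.solve(A,b))
c=r.calibration("wrist");im=r.snapshot("wrist")
z={"cover_small":.056,"cover_medium":.028,"cover_large":0}
print(fit("wrist",im,c,[(z[n],SH[n]) for n in z],"rybg",.657,-.181))
E
```

```text
[ 0.47850985 -0.01524872  0.1055    ] [ 0.4761252  -0.01585087  0.1055    ]
[ 0.47843942 -0.01513332  0.10725681]
(array([ 0.65691688, -0.18129162]), np.float64(0.13491706634692247))
```

```bash
python3 -m creep '[[-0.0224,-0.0209,0,0],[-0.0224,-0.0209,0,0],[-0.0224,-0.0209,0,0],[-0.0224,-0.0209,0,0],[-0.0224,-0.0209,0,0],[-0.0224,-0.0209,0,0],[-0.0224,-0.0209,0,0],[-0.0224,-0.0209,0,0],[0,0,0.02,0],[0,0,0.02,0],[0,0,0.02,0],[0,0,0,0],[0,0,0,0]]' 
python3 - <<'E'
from h import *
cv2.imwrite("pics/w5.png",r.snapshot("wrist"))
a=r.snapshot("top")[183:263,220:300];b=r.snapshot("scene")[115:205,220:310]
cv2.imwrite("pics/sh2.png",np.hstack([cv2.resize(x,(396,396),interpolation=cv2.INTER_CUBIC) for x in(a,b)]))
E
```

```text
t: 11.1
position: [0.4773, -0.0151, 0.1317]
ee_rot: [-180.0, 0.1, 0.0]
contact_force: [-0.0, -0.1, -0.1]
grip_width: 0.458
```

View pics/w5.png

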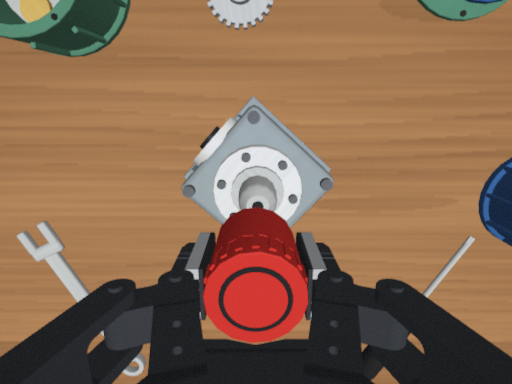

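View pics/sh2.png

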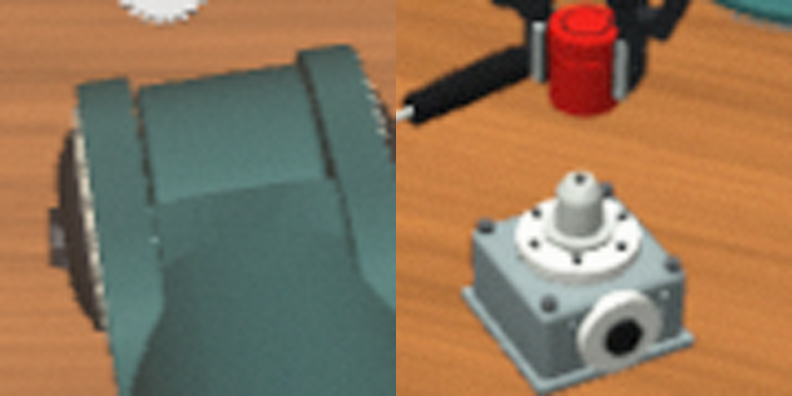

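```bash
python3 - <<'E'
from h import *
c=r.calibration("wrist");print(r.get_obs()["position"],atz("wrist",(257.5,206.5),.1055,c))
im=r.snapshot("wrist")
print("cap",fit("wrist",im,c,[(.1632,SH["cap"])],"r",.4775,-.015))
cv2.imwrite("pics/n.png",cv2.resize(im[150:230,210:310],(800,600),interpolation=cv2.INTER_CUBIC))
E
```

```text
[ 0.47837786 -0.01518907  0.13282826] [ 0.47691541 -0.01757536  0.1055    ]
cap (array([ 0.4772846 , -0.01590003]), np.float64(0.02930364282541093))
```

View pics/n.png

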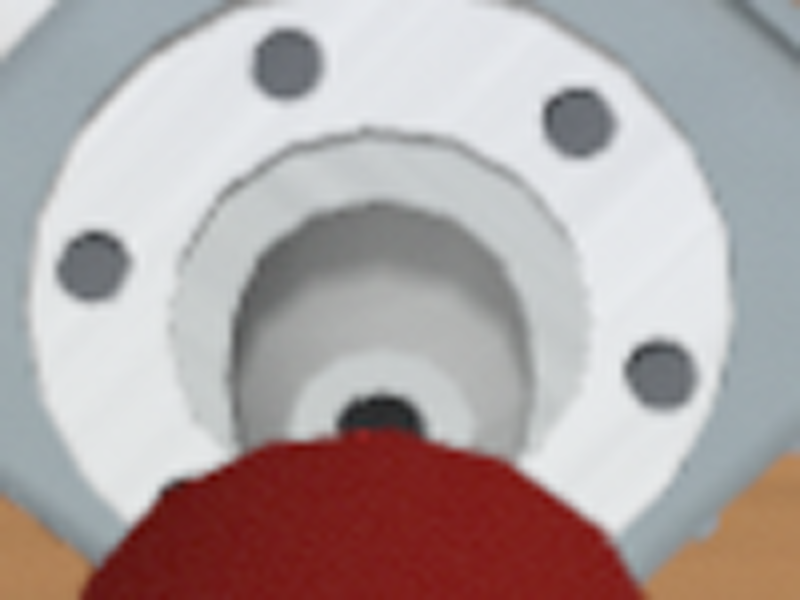

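```bash
python3 -m creep '[[0,0.0015,0,0],[0,0,0.02,0],[0,0,0.02,0],[0,0,0.01,0],[0,0,0.01,0],[0,0,0.01,0],[0,0,0,0],[0,0,0,0]]'; python3 -m creep '[[0,0,0.004,0],[0,0,0.004,0],[0,0,0,0],[0,0,0,0]]'
```

```text
t: 12.1
position: [0.4778, -0.0166, 0.0621]
ee_rot: [180.0, -0.0, 0.0]
contact_force: [0.2, 0.9, 0.1]
grip_width: 0.458
t: 12.5
position: [0.4777, -0.0166, 0.054]
ee_rot: [-180.0, -0.0, 0.0]
contact_force: [-0.7, 0.3, -0.1]
grip_width: 0.458
```

```bash
python3 -m creep '[[0,0,0.003,0],[0,0,0.003,0],[0,0,0,0],[0,0,0,0]]'; python3 -m creep '[[0,0,0.002,0],[0,0,0,0],[0,0,0,0]]'
```

```text
t: 12.9
position: [0.4776, -0.0166, 0.0477]
ee_rot: [-180.0, 0.0, 0.0]
contact_force: [0.8, 1.1, -1.4]
grip_width: 0.457
t: 13.2
position: [0.4779, -0.0166, 0.0461]
ee_rot: [180.0, -0.0, 0.0]
contact_force: [0.8, 0.2, 1.0]
grip_width: 0.458
```

Near first contact; release to let it centre, then press from above with shut fingers.

```bash
python3 -m creep '[[0,0,0,0],[0,0,0,0],[0,0,0,0],[0,0,0,0],[0,0,0,0],[0,0,-0.02,0],[0,0,-0.03,0],[0,0,-0.03,0],[0,0,0,0],[0,0,0,0]]' 0.07 30; python3 -m creep '[[0,0,0,0],[0,0,0,0],[0,0,0,0],[0,0,0,0],[0,0,0,0],[0,0,0,0],[0,0,0,0],[0,0,0,0],[0,0,0,0]]' 0 60
python3 - <<'E'
from h import *
a=r.snapshot("wrist");b=r.snapshot("scene")[115:205,220:310];c=r.calibration("wrist")
for z in(.074,.079):print("cap",z,fit("wrist",a,c,[(z,SH["cap"])],"r",.4775,-.017))
cv2.imwrite("pics/sh3.png",np.hstack([a,cv2.resize(b,(284,384),interpolation=cv2.INTER_CUBIC)]))
E
```

```text
t: 14.2
position: [0.4779, -0.0168, 0.1264]
ee_rot: [180.0, -0.1, 0.0]
contact_force: [-0.3, 0.2, -0.3]
grip_width: 0.817
t: 15.1
position: [0.4777, -0.0167, 0.126]
ee_rot: [180.0, -0.0, 0.0]
contact_force: [0.5, -0.2, 0.9]
grip_width: 0.001
cap 0.074 (array([ 0.47590029, -0.01742366]), np.float64(0.07851961311123053))
cap 0.079 (array([ 0.47821351, -0.01733589]), np.float64(0.10259940891993552))
```

View pics/sh3.png

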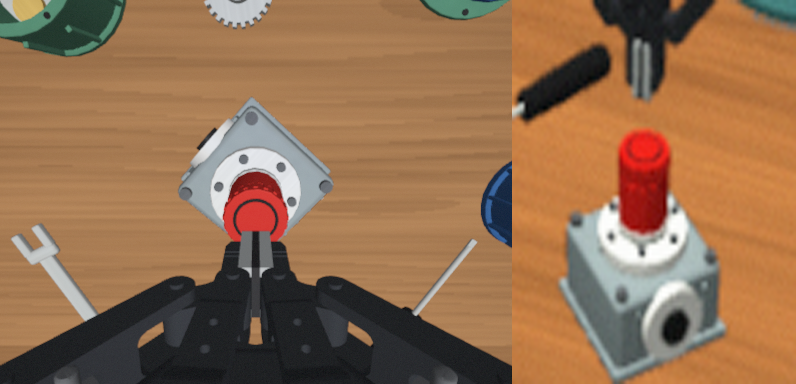

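```bash
python3 -m creep '[[0,0,0.015,0],[0,0,0.015,0],[0,0,0.005,0],[0,0,0.003,0],[0,0,0,0],[0,0,0,0]]'; python3 -m creep '[[0,0,0.002,0],[0,0,0.002,0],[0,0,0,0]]';python3 -m creep '[[0,0,0.001,0],[0,0,0.001,0],[0,0,0,0]]'
```

```text
t: 15.8
position: [0.4781, -0.0167, 0.0884]
ee_rot: [180.0, -0.1, 0.0]
contact_force: [0.5, 0.3, 0.1]
grip_width: -0.002
t: 16.1
position: [0.4785, -0.0166, 0.0848]
ee_rot: [180.0, -0.1, 0.0]
contact_force: [0.2, 0.9, 4.3]
grip_width: 0.002
t: 16.4
position: [0.4788, -0.0166, 0.0845]
ee_rot: [180.0, -0.1, 0.0]
contact_force: [-6.8, 0.5, 21.0]
grip_width: 0.001
```

```bash
python3 -m creep '[[0,0,0.001,0],[0,0,0,0],[0,0,0,0]]';python3 -m creep '[[0,0,0.001,0],[0,0,0,0],[0,0,0,0]]'
```

```text
t: 16.7
position: [0.4789, -0.0165, 0.0844]
ee_rot: [179.9, -0.1, 0.0]
contact_force: [-8.5, 0.4, 29.8]
grip_width: -0.0
t: 17.0
position: [0.479, -0.0166, 0.0843]
ee_rot: [179.9, -0.2, 0.0]
contact_force: [-11.4, 1.1, 38.8]
grip_width: -0.001
```

```bash
python3 -m creep '[[0,0,-0.01,0],[0,0,-0.03,0],[0,0,-0.04,0],[0,0,-0.04,0],[0,0,-0.04,0],[0,0,0,0],[0,0,0,0]]' 0.0854 40
python3 - <<'E'
from h import *
a=r.snapshot("wrist");S=r.snapshot("scene");b=S[115:205,220:310];c=r.calibration("wrist");cs=r.calibration("scene")
for z in(.070,.074,.079):
  print("cap",z,fit("wrist",a,c,[(z,SH["cap"])],"r",.4775,-.017),fit("scene",S,cs,[(z,SH["cap"])],"r",.4775,-.017))
cv2.imwrite("pics/sh4.png",np.hstack([a,cv2.resize(b,(284,384),interpolation=cv2.INTER_CUBIC)]))
E
```

```text
t: 17.7
position: [0.478, -0.0168, 0.2408]
ee_rot: [180.0, -0.1, 0.0]
contact_force: [-0.5, 0.6, -0.3]
grip_width: 1.001
cap 0.07 (array([ 0.47430166, -0.01727608]), np.float64(0.04831262592343855)) (array([ 0.47058533, -0.01699591]), np.float64(0.0535968660968661))
cap 0.074 (array([ 0.47553124, -0.01738828]), np.float64(0.06556413700470114)) (array([ 0.47551135, -0.01555243]), np.float64(0.05982905982905983))
cap 0.079 (array([ 0.47700271, -0.01713675]), np.float64(0.0945265278710544)) (array([ 0.4809151 , -0.01359265]), np.float64(0.06873219373219373))
```

View pics/sh4.png

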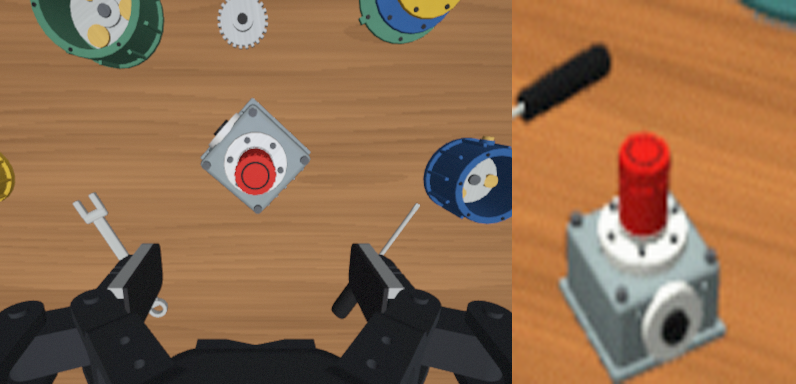

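```bash
python3 - <<'E'
from h import *
for f in("sh3","sh4"):
    m=cmask(cv2.imread(f"pics/{f}.png")[:,512:],"r");ys,xs=np.nonzero(m);print(f,ys.min(),ys.max(),ys.mean(),xs.mean())
E
```

```text
sh3 129 233 179.92248394004284 131.13104925053534
sh4 132 235 182.90357296599225 131.17520447696944
```

```bash
python3 - <<'E'
from h import *
S=r.snapshot("scene");c=r.calibration("scene")
b=S[140:180,240:280];cv2.imwrite("pics/cs.png",cv2.resize(b,None,fx=14,fy=14,interpolation=cv2.INTER_CUBIC))
base=atz("scene",(261.2,155.2),.1055,c)[:2]
for z in(.072,.074,.076,.079):
    s=sil(c,[(z,SH["cap"])],*base); ys,xs=np.nonzero(s>.5); print(z,ys.min(),ys.max(),(np.nonzero(s>.5)[0]).mean().round(2),(s.sum(1)@np.arange(384)/s.sum()).round(2), proj(0,[*base,z+.048],c).round(2))
m=cmask(S,"r")[130:200,235:290];ys,xs=np.nonzero(m);print(ys.min()+130,ys.max()+130,ys.mean()+130,len(ys))
print((s>.5).sum())
E
```

```text
0.072 146 170 158.12 158.2 [261.33 150.47]
0.074 146 170 157.53 157.55 [261.35 149.82]
0.076 145 169 156.87 156.95 [261.37 149.16]
0.079 144 168 155.92 155.96 [261.4  148.17]
146 169 157.41618497109826 346
366
```

View pics/cs.png

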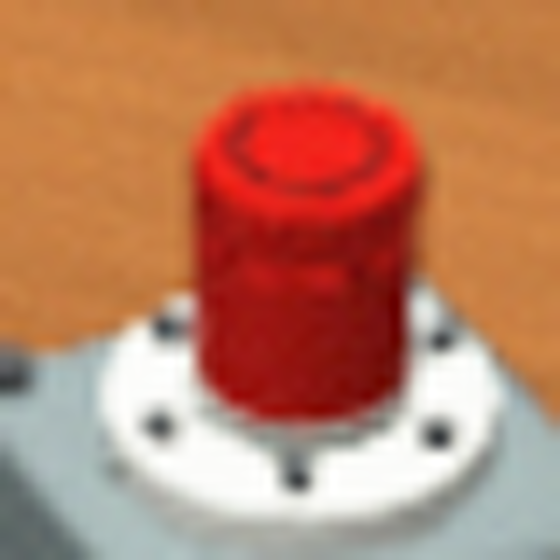

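```bash
python3 -m creep '[[0.022,0.027,0,0],[0.022,0.027,0,0],[0.022,0.027,0,0],[0.022,0.027,0,0],[0.022,0.027,0,0],[0.022,0.028,0,0],[0,0,0,0],[0,0,0,0]]' 0.06 60
python3 - <<'E'
from h import *
a=r.snapshot("wrist");c=r.calibration("wrist");print(r.get_obs()["position"])
z={"cover_small":.056,"cover_medium":.028,"cover_large":0}
print(fit("wrist",a,c,[(z[n],SH[n]) for n in z],"rybg",.657,-.181))
print(fit("wrist",a,c,[(.056,SH["cover_small"][1:3])],"y",.657,-.181))
x=fit("wrist",a,c,[(.056,SH["cover_small"][1:3])],"y",.657,-.181)[0]
u=proj(0,[x[0],x[1],.104],c);print(u); cv2.circle(a,tuple(np.round(u).astype(int)),1,(255,0,255),-1)
cv2.imwrite("pics/w6.png",a)
E
```

```text
t: 18.65
position: [0.6089, -0.1797, 0.2376]
ee_rot: [-179.9, 0.2, -0.0]
contact_force: [-0.0, 0.6, -0.3]
grip_width: 0.705
[ 0.60890237 -0.17856002  0.23824147]
(array([ 0.65825584, -0.1801587 ]), np.float64(0.028715296679368535))
(array([ 0.65641866, -0.18203112]), np.float64(0.03516522988505747))
[258.12557741 122.11600431]
```

View pics/w6.png

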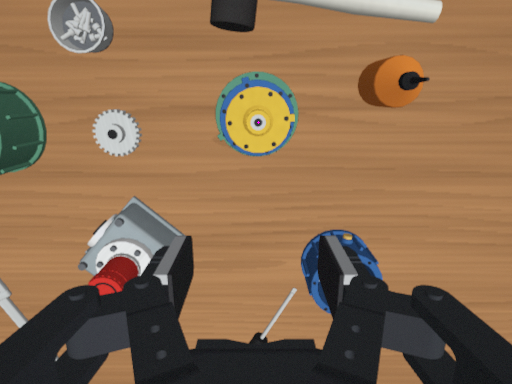

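```bash
python3 -m creep '[[0.024,0.003,0.02,0],[0.0235,0,0.02,0],[0,0,0.03,0],[0,0,0.03,0],[0,0,0.03,0],[0,0,0.03,0],[0,0,0.015,0],[0,0,0.01,0],[0,0,0.005,0],[0,0,0,0],[0,0,0,0]]' 0.05 60; python3 -m creep '[[0,0,0,0],[0,0,0,0],[0,0,0,0],[0,0,0,0],[0,0,0,0],[0,0,0,0],[0,0,0,0]]' 0.01 60
```

```text
t: 19.8
position: [0.6581, -0.1826, 0.0513]
ee_rot: [180.0, -0.1, 0.0]
contact_force: [1.2, 0.2, 0.1]
grip_width: 0.587
t: 20.5
position: [0.658, -0.1826, 0.0511]
ee_rot: [180.0, -0.1, 0.0]
contact_force: [-1.0, 0.4, 5.8]
grip_width: 0.251
```

```bash
python3 -m creep '[[0,0,0,0],[0,0,0,0],[0,0,0.005,0],[0,0,0,0],[0,0,0,0]]' 0.04 60; python3 -m creep '[[0,0,0,0],[0,0,0,0],[0,0,0,0],[0,0,0,0],[0,0,0,0],[0,0,0,0]]' 0.01 60;  python3 -m creep '[[0,0,-0.005,0],[0,0,-0.01,0],[0,0,-0.02,0],[0,0,-0.03,0],[0,0,-0.03,0],[0,0,-0.03,0],[0,0,0,0],[0,0,0,0]]'
python3 - <<'E'
from h import *
a=r.snapshot("wrist");c=r.calibration("wrist");p=r.get_obs()["position"];print(p)
z={"cover_medium":.028,"cover_large":0}
print(fit("wrist",a,c,[(p[2]+.01,SH["cover_small"])],"y",*p[:2]))
b=r.snapshot("scene")[75:240,90:250]
cv2.imwrite("pics/w7.png",np.hstack([a,cv2.resize(b,(284,384))]))
E
```

```text
t: 21.0
position: [0.6569, -0.1825, 0.0444]
ee_rot: [-180.0, 0.1, 0.0]
contact_force: [0.2, -0.3, -0.5]
grip_width: 0.468
t: 21.6
position: [0.6576, -0.1826, 0.0454]
ee_rot: [180.0, -0.0, 0.0]
contact_force: [-0.5, -0.2, 6.1]
grip_width: 0.256
t: 22.4
position: [0.6572, -0.1825, 0.1703]
ee_rot: [180.0, -0.0, 0.0]
contact_force: [0.0, -0.4, -2.9]
grip_width: 0.253
[ 0.65638788 -0.18235767  0.16897787]
(array([ 0.65582605, -0.18354508]), np.float64(0.06803055513538042))
```

View pics/w7.png

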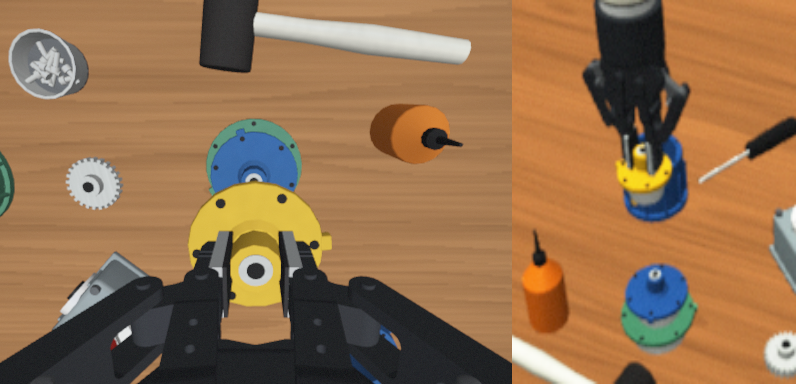

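```bash
python3 -m creep '[[-0.0142,-0.0298,0,0],[-0.0142,-0.0298,0,0],[-0.0142,-0.0298,0,0],[-0.0142,-0.0298,0,0],[-0.0142,-0.0298,0,0],[-0.0142,-0.0298,0,0],[-0.0142,-0.0298,0,0],[-0.0142,-0.0298,0,0],[-0.0142,-0.0298,0,0],[-0.0142,-0.0298,0,0],[-0.0142,-0.0298,0,0],[-0.0142,-0.0298,0,0],[-0.0142,-0.0298,0,0],[-0.0142,-0.0298,0,0],[-0.0142,-0.0298,0,0],[-0.0142,-0.0298,0,0],[-0.0142,-0.0298,0,0],[-0.0142,-0.0298,0,0],[0,0,0,0],[0,0,0,0]]'
python3 - <<'E'
from h import *
a=r.snapshot("wrist");c=r.calibration("wrist");p=r.get_obs()["position"];print(p,r.get_obs()["q"])
print(fit("wrist",a,c,[(0,SH["housing_small"])],"y",.4515,.353))
cv2.imwrite("pics/w8.png",a)
E
```

```text
t: 24.5
position: [0.4001, 0.3535, 0.1686]
ee_rot: [179.9, 0.1, 0.2]
contact_force: [0.6, -0.8, -1.8]
grip_width: 0.253
[0.40091627 0.35262208 0.16869852] [ -25.80682866   19.51311159  -23.13977124  108.20402015    9.31131741
   54.26500575 -143.19507551]
(array([0.45180522, 0.3511593 ]), np.float64(0.06278166747143087))
```

View pics/w8.png

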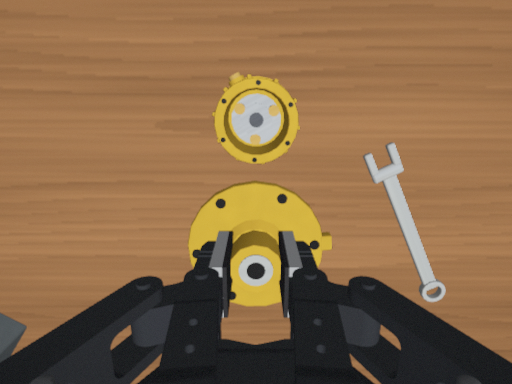

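```bash
python3 - <<'E'
from h import *
a=cv2.imread("pics/w8.png");c=r.calibration("wrist")
def chk(n,key,z,R,Rb,guess,f):
    for x,y in guess:
        b=a.copy()
        for q,col in((R,(255,0,255)),(Rb,(255,255,0))):
            P=np.array([proj(0,[x+q*np.cos(t),y+q*np.sin(t),z],c) for t in G]); cv2.polylines(b,[np.round(P*16).astype(np.int32)],True,col,1,cv2.LINE_AA,4)
        cv2.imwrite(f,cv2.resize(b[60:180,190:330],(700,600),interpolation=cv2.INTER_CUBIC))
chk("s","y",.06,.038,.029,[(.4518,.3512)],"pics/r1.png")
print(atz("wrist",(256.7,120),.06,c))
E
```

```text
[0.45244608 0.35024843 0.06      ]
```

View pics/r1.png

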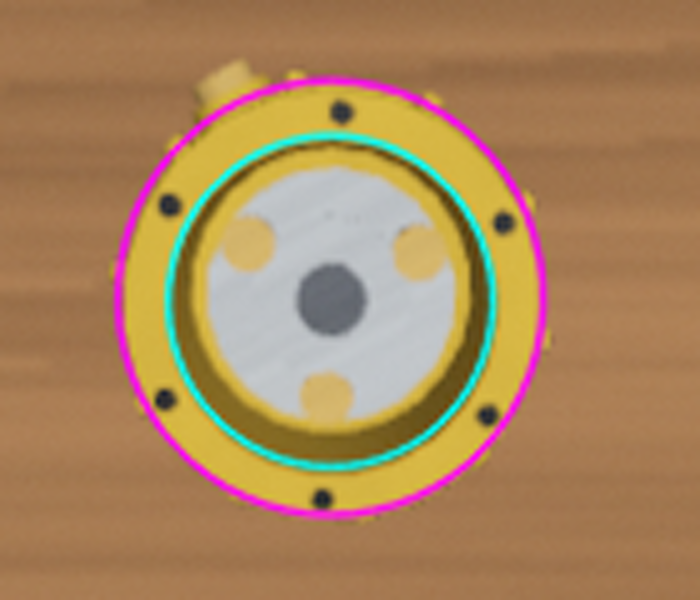

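```bash
python3 -m creep '[[0.0172,0.0017,0,0],[0.0172,0,0,0],[0.0172,0,0,0],[0,0,0.03,0],[0,0,0.03,0],[0,0,0.03,0],[0,0,0.02,0],[0,0,0.01,0],[0,0,0,0],[0,0,0,0]]'; python3 -m creep '[[0,0,0.006,0],[0,0,0.006,0],[0,0,0.005,0],[0,0,0,0],[0,0,0,0]]'
```

```text
t: 25.55
position: [0.4541, 0.3519, 0.0506]
ee_rot: [-180.0, -0.1, -0.0]
contact_force: [0.4, 0.4, -1.5]
grip_width: 0.251
t: 26.05
position: [0.4528, 0.3521, 0.0329]
ee_rot: [180.0, 0.0, 0.1]
contact_force: [0.2, -0.5, -1.7]
grip_width: 0.26
```

```bash
python3 -m creep '[[0,0,0.003,0],[0,0,0,0],[0,0,0,0]]'; python3 -m creep '[[0,0,0.002,0],[0,0,0,0],[0,0,0,0]]'
```

```text
t: 26.35
position: [0.4529, 0.352, 0.0299]
ee_rot: [180.0, 0.0, 0.0]
contact_force: [0.5, 0.5, -1.4]
grip_width: 0.257
t: 26.65
position: [0.4531, 0.3523, 0.0292]
ee_rot: [180.0, -0.0, 0.0]
contact_force: [-2.1, -1.2, 6.7]
grip_width: 0.255
```

```bash
python3 -m creep '[[0,0,0,0],[0,0,0,0],[0,0,0,0],[0,0,0,0],[0,0,-0.01,0],[0,0,-0.02,0],[-0.01,0,-0.03,0],[-0.015,0,-0.03,0],[-0.015,0,-0.03,0],[0,0,-0.03,0],[0,0,0,0],[0,0,0,0]]' 0.06 60
python3 - <<'E'
from h import *
a=r.snapshot("wrist");c=r.calibration("wrist");p=r.get_obs()["position"];print(p)
print(fit("wrist",a,c,[(.038,SH["cover_small"][1:3])],"y",.4515,.352),fit("wrist",a,c,[(.038,SH["cover_small"][1:3]),(0,SH["housing_small"])],"y",.4515,.352))
b=r.snapshot("scene")[165:245,370:450]
cv2.imwrite("pics/w9.png",np.hstack([a,cv2.resize(b,(284,384))]))
E
```

```text
t: 27.85
position: [0.4133, 0.3521, 0.179]
ee_rot: [-179.9, -0.1, 0.0]
contact_force: [-0.4, 0.2, -0.4]
grip_width: 0.705
[0.41283282 0.3515675  0.17788501]
(array([0.4563141 , 0.35248505]), np.float64(0.21631493506493507)) (array([0.45171021, 0.3512318 ]), np.float64(0.07208669708669709))
```

View pics/w9.png

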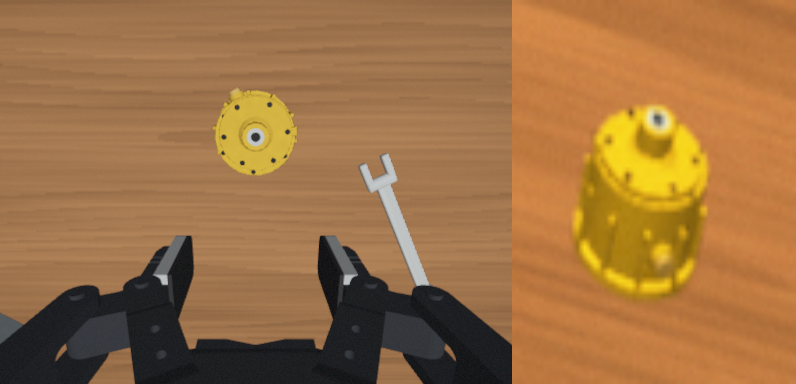

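```bash
python3 -m creep '[[0.0109,0.0295,0,0],[0.0109,0.0295,0,0],[0.0109,0.0295,0,0],[0.0109,0.0295,0,0],[0.0109,0.0295,0,0],[0.0109,0.0295,0,0],[0.0109,0.0295,0,0],[0.0109,0.0295,0,0],[0.0109,0.0295,0,0],[0.0109,0.0295,0,0],[0.0109,0.0295,0,0],[0.0109,0.0295,0,0],[0.0109,0.0295,0,0],[0.0109,0.0295,0,0],[0.0109,0.0295,0,0],[0.0109,0.0295,0,0],[0.0109,0.0295,0,0],[0.0109,0.0295,0,0],[0,0,0,0],[0,0,0,0]]'
python3 - <<'E'
from h import *
a=r.snapshot("wrist");c=r.calibration("wrist");p=r.get_obs()["position"];print(p)
x=fit("wrist",a,c,[(.028,SH["cover_medium"][1:3])],"b",.657,-.181);print(x)
for n,z,R,col in(("m",.056,.042,(255,0,255)),("b",.076,.012,(0,255,255)),("l",.028,.05,(0,0,255))):
    P=np.array([proj(0,[x[0][0]+R*np.cos(t),x[0][1]+R*np.sin(t),z],c) for t in G]); cv2.polylines(a,[np.round(P*16).astype(np.int32)],True,col,1,cv2.LINE_AA,4)
cv2.imwrite("pics/w10.png",cv2.resize(a[20:260,100:420],(800,600),interpolation=cv2.INTER_CUBIC))
E
```

```text
t: 29.95
position: [0.6085, -0.1793, 0.176]
ee_rot: [-179.9, 0.2, -0.1]
contact_force: [0.1, 0.5, 0.1]
grip_width: 0.702
[ 0.60867123 -0.17795813  0.17643769]
(array([ 0.65717862, -0.18033597]), np.float64(0.025236532885701206))
```

View pics/w10.png

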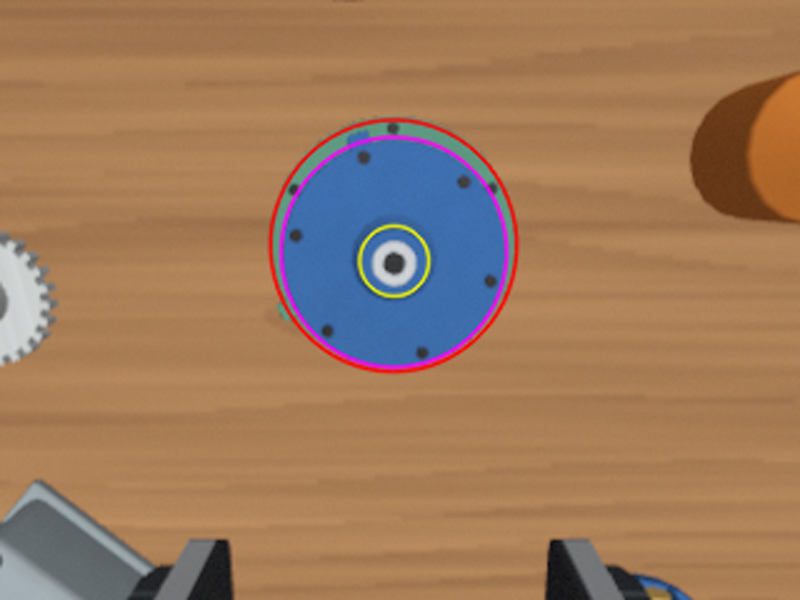

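```bash
python3 -m creep '[[0.024,0.0018,0.02,0],[0.024,0,0.02,0],[0,0,0.03,0],[0,0,0.03,0],[0,0,0.03,0],[0,0,0.015,0],[0,0,0.008,0],[0,0,0.005,0],[0,0,0,0],[0,0,0,0]]' 0.045 60; python3 -m creep '[[0,0,0,0],[0,0,0,0],[0,0,0,0],[0,0,0,0],[0,0,0,0],[0,0,0,0]]' 0.01 60
```

```text
t: 31.0
position: [0.6584, -0.1808, 0.0213]
ee_rot: [180.0, -0.1, 0.0]
contact_force: [0.6, -0.4, 0.3]
grip_width: 0.524
t: 31.6
position: [0.6583, -0.181, 0.0213]
ee_rot: [180.0, -0.1, 0.0]
contact_force: [-1.5, 0.2, 5.7]
grip_width: 0.258
```

```bash
python3 -m creep '[[0,0,-0.005,0],[0,0,-0.015,0],[0,0,-0.025,0],[0,0,-0.03,0],[0,0,-0.03,0],[0,0,-0.03,0],[-0.0287,0.0127,0,0],[-0.0287,0.0127,0,0],[-0.0287,0.0127,0,0],[-0.0287,0.0127,0,0],[-0.0287,0.0127,0,0],[-0.0287,0.0127,0,0],[-0.0287,0.0127,0,0],[-0.0287,0.0127,0,0],[-0.0287,0.0127,0,0],[0,0,0,0],[0,0,0,0]]'
cat >> h.py <<'E'
def chk(a,c,x,y,circ,f,crop):
    b=a.copy()
    for z,q in circ:
        P=np.array([proj(0,[x+q*np.cos(t),y+q*np.sin(t),z],c) for t in G]); cv2.polylines(b,[np.round(P*16).astype(np.int32)],True,(255,0,255),1,cv2.LINE_AA,4)
    x0,y0,w,h=crop; s=min(800/w,600/h); cv2.imwrite(f,cv2.resize(b[y0:y0+h,x0:x0+w],None,fx=s,fy=s,interpolation=cv2.INTER_CUBIC))
E
python3 - <<'E'
from h import *
a=r.snapshot("wrist");c=r.calibration("wrist");p=r.get_obs()["position"];print(p)
x=fit("wrist",a,c,[(0,SH["housing_medium"])],"b",.4512,-.2945);print(x)
print(fit("wrist",a,c,[(p[2]+.0067,SH["cover_medium"][1:3])],"b",*p[:2]))
chk(a,c,*x[0],[(.066,.046),(.066,.037)],"pics/w11.png",(100,20,320,300))
E
```

```text
t: 33.3
position: [0.3991, -0.2954, 0.1558]
ee_rot: [180.0, -0.1, -0.0]
contact_force: [0.5, 0.1, -2.5]
grip_width: 0.256
[ 0.39999042 -0.29489781  0.15569705]
(array([ 0.44962254, -0.29546513]), np.float64(0.12728741806263658))
(array([ 0.40295738, -0.29565954]), np.float64(0.08506044381995252))
```

View pics/w11.png

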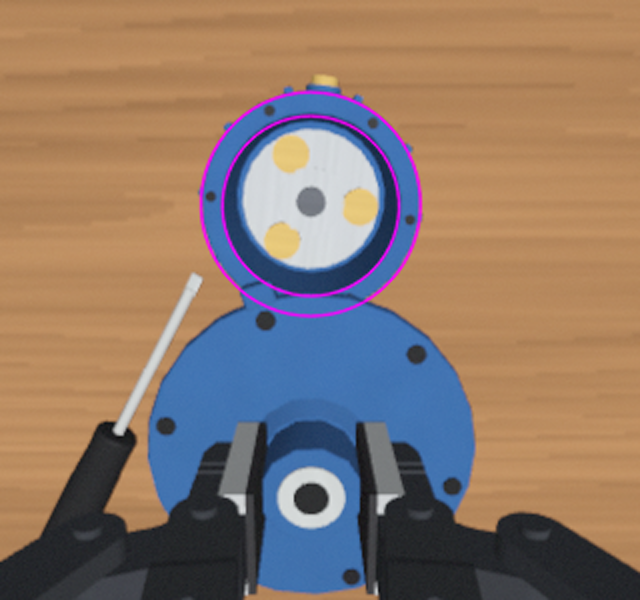

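```bash
python3 -m creep '[[0.017,0,0,0],[0.017,0,0,0],[0.017,0,0,0],[0,0,0.03,0],[0,0,0.03,0],[0,0,0.02,0],[0,0,0.015,0],[0,0,0.01,0],[0,0,0,0],[0,0,0,0]]'; python3 -m creep '[[0,0,0.004,0],[0,0,0.004,0],[0,0,0.003,0],[0,0,0,0],[0,0,0,0]]'
```

```text
t: 34.35
position: [0.4511, -0.2949, 0.0504]
ee_rot: [180.0, -0.0, 0.1]
contact_force: [-0.1, 0.8, -1.7]
grip_width: 0.252
t: 34.85
position: [0.4502, -0.2951, 0.039]
ee_rot: [-180.0, 0.0, 0.0]
contact_force: [0.1, 0.4, -2.2]
grip_width: 0.253
```

```bash
python3 -m creep '[[0,0,0.002,0],[0,0,0,0],[0,0,0,0]]'; python3 -m creep '[[0,0,0.001,0],[0,0,0,0],[0,0,0,0]]'
```

```text
t: 35.15
position: [0.4505, -0.2953, 0.0383]
ee_rot: [180.0, -0.0, 0.0]
contact_force: [-2.9, 3.0, 9.4]
grip_width: 0.252
t: 35.45
position: [0.4505, -0.2953, 0.0383]
ee_rot: [180.0, -0.0, 0.0]
contact_force: [-4.9, 3.2, 17.0]
grip_width: 0.252
```

```bash
python3 -m creep '[[0,0,-0.002,0],[0,0,0,0],[0,0,0,0],[0,0,0,0],[0,0,-0.01,0],[0,0,-0.02,0],[-0.01,0,-0.03,0],[-0.015,0,-0.03,0],[-0.015,0,-0.03,0],[0,0,-0.03,0],[0,0,0,0],[0,0,0,0]]' 0.06 60
python3 - <<'E'
from h import *
a=r.snapshot("wrist");c=r.calibration("wrist");p=r.get_obs()["position"];print(p)
x=fit("wrist",a,c,[(.044,SH["cover_medium"]),(0,SH["housing_medium"])],"b",.4512,-.2945);print(x)
chk(a,c,.4502,-.2955,[(.072,.042),(.092,.012)],"pics/w12.png",(100,20,320,300))
b=r.snapshot("scene")[115:185,130:210];cv2.imwrite("pics/w12s.png",cv2.resize(b,None,fx=6,fy=6,interpolation=cv2.INTER_CUBIC))
E
```

```text
t: 36.65
position: [0.4106, -0.2953, 0.189]
ee_rot: [179.9, -0.1, 0.0]
contact_force: [-0.1, 0.2, -0.9]
grip_width: 0.702
[ 0.41001313 -0.29486005  0.18787322]
(array([ 0.44979224, -0.29551984]), np.float64(0.026677231907025884))
```

View pics/w12.png

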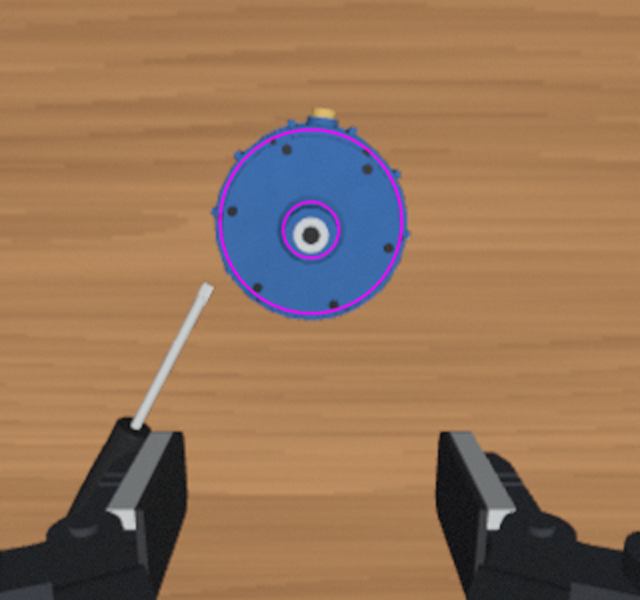

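View pics/w12s.png

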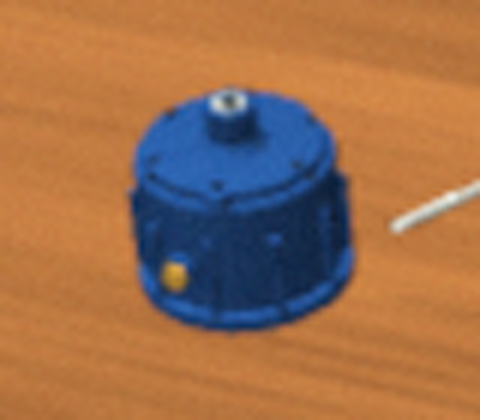

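```bash
python3 -m creep '[[0.025,-0.0144,0,0],[0.025,-0.0144,0,0],[0.025,-0.0144,0,0],[0.025,-0.0144,0,0],[0.025,-0.0144,0,0],[0.025,-0.0144,0,0],[0.025,-0.0144,0,0],[0.025,-0.0144,0,0],[0,0,0.02,0],[0,0,0,0],[0,0,0,0]]'
python3 - <<'E'
from h import *
a=r.snapshot("wrist");c=r.calibration("wrist");p=r.get_obs()["position"];print(p)
x=fit("wrist",a,c,[(0,SH["cover_large"][1:3])],"g",.657,-.181);print(x)
chk(a,c,*x[0],[(.028,.05),(.048,.012)],"pics/w13.png",(100,20,320,300))
E
```

```text
t: 37.85
position: [0.6089, -0.1799, 0.1664]
ee_rot: [-180.0, 0.2, 0.0]
contact_force: [0.5, -0.6, 0.4]
grip_width: 0.706
[ 0.60939312 -0.18031525  0.16737029]
(array([ 0.65898766, -0.18183634]), np.float64(0.024295796162776488))
```

View pics/w13.png

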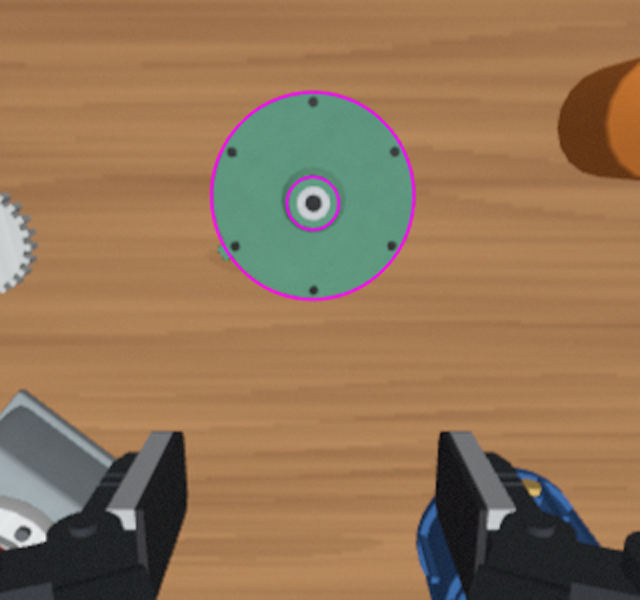

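```bash
python3 -m creep '[[0.025,0.0017,0.02,0],[0.0245,0,0.02,0],[0,0,0.03,0],[0,0,0.03,0],[0,0,0.03,0],[0,0,0.02,0],[0,0,0.012,0],[0,0,0.008,0],[0,0,0.004,0],[0,0,0,0],[0,0,0,0]]' 0.045 60; python3 -m creep '[[0,0,0,0],[0,0,0,0],[0,0,0,0],[0,0,0,0],[0,0,0,0],[0,0,0,0]]' 0.01 60
```

```text
t: 39.0
position: [0.6604, -0.1817, -0.0049]
ee_rot: [180.0, -0.1, 0.0]
contact_force: [0.2, -0.3, 0.2]
grip_width: 0.526
t: 39.6
position: [0.6604, -0.1815, -0.0048]
ee_rot: [180.0, -0.1, 0.0]
contact_force: [-1.0, 0.2, 6.4]
grip_width: 0.252
```

```bash
python3 -m creep '[[0,0,-0.005,0],[0,0,-0.015,0],[0,0,-0.03,0],[0,0,-0.03,0],[0,0,-0.03,0],[0,0,-0.03,0],[-0.0068,-0.0302,0,0],[-0.0068,-0.0302,0,0],[-0.0068,-0.0302,0,0],[-0.0068,-0.0302,0,0],[-0.0068,-0.0302,0,0],[-0.0068,-0.0302,0,0],[-0.0068,-0.0302,0,0],[-0.0068,-0.0302,0,0],[-0.0068,-0.0302,0,0],[-0.0068,-0.0302,0,0],[-0.0068,-0.0302,0,0],[0,0,0,0],[0,0,0,0]]'
python3 - <<'E'
from h import *
a=r.snapshot("wrist");c=r.calibration("wrist");p=r.get_obs()["position"];print(p)
x=fit("wrist",a,c,[(0,SH["housing_large"])],"g",.6415,.151);print(x)
chk(a,c,*x[0],[(.072,.054),(.072,.045)],"pics/w14.png",(100,20,320,300))
E
```

```text
t: 41.5
position: [0.5842, 0.1516, 0.1344]
ee_rot: [180.0, -0.0, 0.2]
contact_force: [0.6, -0.0, -3.3]
grip_width: 0.25
[0.58460901 0.15012799 0.13429126]
(array([0.64107992, 0.14798501]), np.float64(0.11729063259055866))
```

View pics/w14.png

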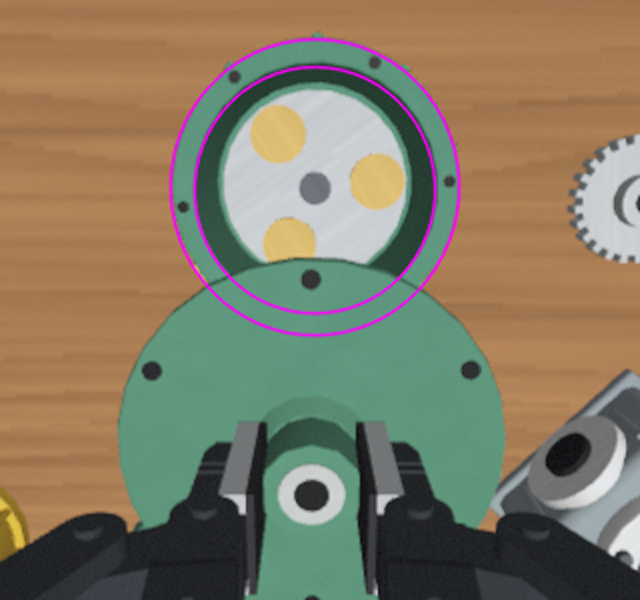

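```bash
python3 -m creep '[[0.0195,0.0028,0,0],[0.0195,0,0,0],[0.0195,0,0,0],[0,0,0.02,0],[0,0,0.02,0],[0,0,0.02,0],[0,0,0.015,0],[0,0,0,0],[0,0,0,0]]'; python3 -m creep '[[0,0,0.004,0],[0,0,0.004,0],[0,0,0.002,0],[0,0,0,0],[0,0,0,0]]'
```

```text
t: 42.45
position: [0.6435, 0.1474, 0.0592]
ee_rot: [180.0, -0.0, -0.0]
contact_force: [-0.3, 0.4, -2.1]
grip_width: 0.25
t: 42.95
position: [0.6432, 0.148, 0.0491]
ee_rot: [180.0, -0.0, 0.0]
contact_force: [0.0, 0.2, -2.3]
grip_width: 0.251
```

```bash
python3 -m creep '[[0,0,0.002,0],[0,0,0,0],[0,0,0,0]]'; python3 -m creep '[[0,0,0.0015,0],[0,0,0,0],[0,0,0,0]]'
```

```text
t: 43.25
position: [0.6431, 0.148, 0.0469]
ee_rot: [180.0, 0.0, 0.0]
contact_force: [-0.3, -0.1, -2.3]
grip_width: 0.247
t: 43.55
position: [0.6433, 0.148, 0.0458]
ee_rot: [-180.0, -0.0, 0.0]
contact_force: [0.3, 0.1, -0.3]
grip_width: 0.249
```

Contact where expected; release, back away and inspect everything.

```bash
python3 -m creep '[[0,0,0.0005,0],[0,0,0,0],[0,0,0,0],[0,0,0,0],[0,0,0,0],[0,0,-0.01,0],[0,0,-0.02,0],[-0.01,0,-0.03,0],[-0.015,0,-0.03,0],[-0.015,0,-0.03,0],[0,0,-0.03,0],[0,0,-0.03,0],[0,0,0,0],[0,0,0,0]]' 0.06 60
python3 - <<'E'
from h import *
a=r.snapshot("wrist");c=r.calibration("wrist");p=r.get_obs()["position"];print(p)
chk(a,c,.641,.148,[(.078,.05),(.098,.012)],"pics/w15.png",(0,0,512,384))
s=r.snapshot("scene");cv2.imwrite("pics/s15.png",cv2.resize(s[120:290,90:450],(800,378),interpolation=cv2.INTER_CUBIC))
E
```

```text
t: 44.95
position: [0.6035, 0.148, 0.2264]
ee_rot: [-180.0, -0.1, 0.0]
contact_force: [-0.7, -0.7, -0.2]
grip_width: 0.704
[0.60281107 0.14779308 0.22504226]
```

View pics/w15.png

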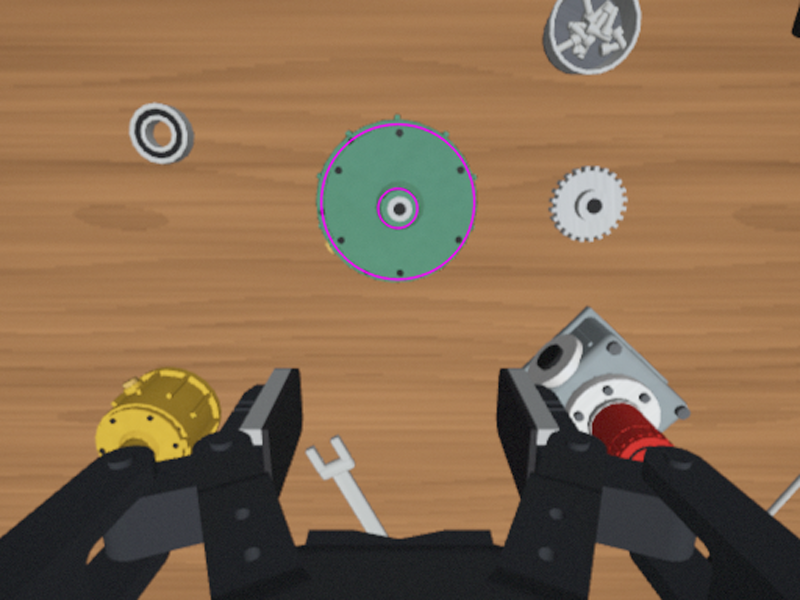

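View pics/s15.png

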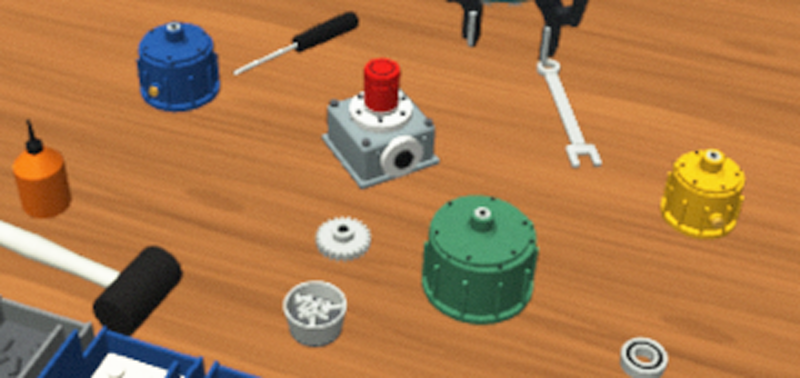

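```bash
python3 - <<'E'
from h import *
r.snapshot("scene");
for n in("screw_cup","oil_can"):
    d=r.pinpoint(n,"scene")[:1]; print(n,[atz("scene",x["uv"],0).round(3) for x in d])
print(r.get_obs()["t"],r.get_obs()["contact_force"]); r.finish_job()
E
```

```text
screw_cup [array([0.756, 0.02 , 0.   ])]
oil_can [array([ 0.7  , -0.329,  0.   ])]
45.2 [ 0.08522898  0.44562157 -0.13255758]
the job is handed in; nothing more can be done
```

The stack is apart, all four units are closed, and I handed the job in at about 45 s of the 141 s allowed. The red cap is pressed onto the shaft. The yellow, blue and green covers each sit in the housing of their own colour.

**Covers:** In the last pictures each flange lies on its rim and looks level. The blue cover sits about 2–3 mm off its axis, which is within the bore's play and the 8 mm limit.

**Cap:** I pressed it to 39 N, and for the last 18 N it moved only about 0.2 mm. The scene picture puts its rim 73.4–74.3 mm up, against the collar at 74 mm. The arm's own height reading gave about 75.3 mm, which disagrees by about 1 mm but is still under the 76 mm limit. The covers also read up to 2 mm high on contact, so I trusted the picture.

**Left standing:** The screw cup and oil bottle read within about 2 mm of where they stood at the start.

**What went wrong on the way:** The actual fingertips are about 39 mm above the TCP height the arm reports. My first grasp therefore closed above the cap. A light touch on the cap (about 12 N) gave me the offset, and I used it for every move after that.

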